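Free the platform rocker of its transport wedge and fit the dish platter

ROBOT

A 6-joint arm with a two-finger parallel gripper is mounted at the origin on a cart in front of the work surface, level with it; the furniture and walls round the work are solid. World frame = base frame: x ahead of the robot, y to its left, z up, the work surface at z = 0. Lengths are in m, angles in rad, forces in N, time in s.
With the tool pointing down it reaches from about 0.275 to 1 m from the base axis. Payload 8.4 kg.
Tool frame: the origin (TCP) lies on the centre line of the jaws, within the pads' length; the fingertips stand 17 mm ahead of it and the grasp point (between the pads) lies 2 mm behind it (bot.tcp_to_tips is the z of the fingertips in the tool frame, in m); z points along the fingers, y is the line along which they close (so a half turn about z gives the same grasp; the last joint's range is limited). The gripper opens to 85 mm and grips with 20 to 120 N. Pads are 22 mm wide; open, the fingers measure 114 mm over their backs; the gripper's body (76 mm by 85 mm) begins 54 mm behind the grasp point. The pads swing forward as they close: fully open they stand 13 mm farther back than shut.
Start: joints at [-1.222, 0.353, 1.633, -0, 1.155, -0.002], TCP at [0.215, -0.587, 0.248] pointing down, gripper open.
Joint ranges: [-2.63, 2.63], [-0.92, 2.1], [0.06, 2.66], [-1.3, 4.44], [0, 2.69], [-3.02, 3.02]. Speed limits (rad/s): [2.22, 2.22, 2.79, 3.14, 3.14, 3.14].

INTERFACE

Orientations are given as a unit quaternion [x, y, z, w].
In Python, from workcell import bot, hand, kinematics, get_obs, vision, hand_in gives the robot as it stands. The module is installed in compiled form; this text tells all that it offers. Calls block until the motion is done:
- bot.reach(position, orientation): joint-space move of the TCP to a pose.
- bot.servo_line(position, ori=None, velocity=0.15): straight line of the TCP; ori=None keeps the orientation; velocity is the mean speed in m/s.
- bot.goto_joints(angles): joint-space move.
- hand.move_gripper(opening, strength=None): finger opening in m; strength is the grip in N (None keeps the last); returns when the fingers have stopped.
- bot.dwell(seconds).
- kinematics.solve_ik(position, orientation): joint angles nearest the present ones, or None.
- get_obs(): the state.
- vision.read_camera(name): name is "scene" or "side" or "wrist"; returns a dict with "frame" (420x560x3 uint8, red, green, blue), "intrinsics" (3x3 intrinsics, pixels), "dist" ([k1, k2, p1, p2, k3] as OpenCV has them; the pictures are not rectified), "view" (4x4, takes a point from world to camera coordinates). Camera axes: x right, y down, z forward; pixel columns grow to the right and rows downward; lengths in m; the calibration is good to about 2 mm. A picture is of the moment at which its call begins. There is no depth.
A pose or a line that the arm cannot do raises bot.IKError and nothing moves.
- hand_in(): hands the job in; it is judged then, once.
The state is a dict: "time_s": time; "joint_pos": joint angles; "joint_vel": joint speeds; "joint_efforts": joint torques, N m; "position": TCP position; "orientation": TCP orientation; "wrist_force": force on the tool from outside, world axes, zero at the start; "ft_torque": the same for the moment, N m; "gripper_width": finger opening in m; "grip_force": force on a finger pad.
Only numpy, scipy, OpenCV 4.12 (cv2) and the standard library are available. Lean on these libraries where they do the work, as an engineer would, in place of code of your own. Each camera call takes 0.05 s, during which the arm holds its last target. There are 200 camera calls.

TASK

The small platform rocker is to be made ready for dishes. Its black transport wedge is jammed under the platform's near edge, too tight to be drawn straight out (that only drags the rocker along): swing the wedge's tail to one side and the other with small pulls until it works loose, with the rocker staying where it stands, and lay the wedge in the shallow tray. Then fit the dish platter into the platform: tuck its far edge under the overhanging lip and lower the grip end until the platter lies flat inside the rim; leave the other things on the bench where they are.

Things in the scene. Friction and masses are not known exactly. Their poses are not given: they have to be found in the camera images.
- rocker: base of the rocker: white housing on rubber feet, loose on the bench, 3 kg, 104 mm wide (y), flat top 52 mm above the bench. Origin on the bench under the platform's pivot; its -x side is the front. The top runs from x = +75 mm to the platform's near edge at x = -75 mm and on as a control ledge to the front face at x = -110 mm. A steady pull of 10 to 18 N drags it along the bench.
- platform (a joint): tilt of the platform about its pivot (along the rocker's y, 60 mm above the bench): 0 = level, on its stop; positive = near (-x) edge up. About 0.055 while the wedge is fully in. A return spring presses its near edge down on the wedge with some 35 N.
- platform_seat (a point): middle of the platform's deck (flat upper face), frame of the tilting platform: x away from the front, z up. Platform 150 x 112 mm, bare steel; deck 69 mm above the bench when level. Rims 5 to 6 mm high bound a recess x = -71 to +71, y = -52 to +52 mm. At the far end a lip, 3 mm thick, 12.5 mm above the deck, overhangs the recess from x = +57 mm on.
- wedge: loose black wedge, 120 long (x) x 20 wide x 24 mm high, 90 g. Origin at the middle of its flat underside, x towards the tip. Tip (x = +60 mm) 9 mm thick; the top rises 1 in 5 to 24 mm at x = -15, then level. The tail ends in a crosspiece 44 mm wide, x = -50 to -60 mm. It lies on the housing top, tip and some 40 mm of its length under the platform, tail out over the ledge and beyond it.
- wedge_neck (a point): on the wedge's straight-sided tail (20 mm wide, 24 high) just before the crosspiece, which can be hooked from behind: x = -36 mm, 12 mm above the underside. Pulled straight, or to one side only, the wedge takes the rocker along; side pushes of about 10 N here, left and right in turn (some 0.2 rad), with a slight outward pull bring it some mm out each. 25 mm out it is loose, the platform level.
- wedge_tip (a point): middle of the wedge's thin end, 4.5 mm above its underside
- platter: loose grey plastic dish platter: plate 134 (x) x 96 (y) x 4 mm, 160 g, lying flat on the bench. Origin at the middle of its underside; x points from the grip end to the far (plain) edge. An upright grip plate, 8 mm thick (x), 70 mm wide (y), its top 38 mm above the underside, stands 51 mm from the middle towards -x.
- platter_grip (a point): on the grip plate of the platter, 32 mm above the platter's underside, 6 mm below its top edge
- platter_far (a point): middle of the lower far edge (x = +67 mm) of the platter
- tray: shallow beige instrument tray, 100 (x) x 200 (y, long side) x 20 mm high, walls 2 mm, floor 3 mm thick; fixed to the bench; origin at the middle of its underside. A fixed microscope, 0.44 m tall, stands between it and the platter and rocker (world x 0.44 to 0.7, y 0.13 to 0.32): pass in front of it.
- timer: white bench timer, 64 x 64 x 20 mm, origin under its middle; bystander
- oil_bottle: small dark bottle, 28 mm across, 66 mm high, origin under its middle; bystander
- forceps: metal forceps lying flat, 15 x 124 (y) x 10 mm, origin under the middle; bystander

How it is judged:
By the outcome, as a careful person would: the job done as asked, in the order asked, and still so for the second after the job is handed in, with the robot touching nothing.
It also fails if it takes over 66 s, if anything falls off the work surface, if the arm or the gripper's body presses on something with over 40 N, if the wrist force passes 120 N, or if a joint passes its speed limit or range.

## Working session

There is one attempt and no reset: what is moved stays moved. The work goes in short steps, each a Python script; the robot and the scene stay as the last script left them, time stands still between calls to the robot, and variables do not carry over. Pictures are saved under pics/ and viewed, at most 10 in all, crops included, and the job is handed in when it is done.

```bash
mkdir -p pics
cat > h.py <<'E'
import numpy as np, cv2
from workcell import bot, hand, kinematics, get_obs, vision, hand_in
from scipy.spatial.transform import Rotation as R
def cam(n,save=None):
    c=vision.read_camera(n)
    np.savez(f'{n}.npz',**{k:c[k] for k in('intrinsics','dist','view')})
    if save: cv2.imwrite(f'pics/{save}.png',c['frame'][:,:,::-1])
    return c
def px2w(c,uv,z):
    uv=np.array(uv,float).reshape(-1,1,2)
    n=cv2.undistortPoints(uv,np.array(c['intrinsics']),np.array(c['dist'])).reshape(-1,2)
    T=np.linalg.inv(np.array(c['view'])); o=T[:3,3]
    d=np.c_[n,np.ones(len(n))]@T[:3,:3].T
    z=np.broadcast_to(z,(len(n),)); return o+d*((z-o[2])/d[:,2])[:,None]
def proj(c,P):
    V=np.array(c['view']); return cv2.projectPoints(np.array(P,float).reshape(-1,1,3),cv2.Rodrigues(V[:3,:3])[0],V[:3,3],np.array(c['intrinsics']),np.array(c['dist']))[0].reshape(-1,2)
def q(yaw,tilt=0): # tool down, closing axis y rotated by yaw; 
    return (R.from_euler('z',yaw)*R.from_euler('y',tilt)*R.from_euler('x',np.pi)).as_quat()
E
python3 - <<'E'
from h import *
for n in('scene','side'):
    c=cam(n,n+'0'); T=np.linalg.inv(c['view']); print(n,T[:3,3].round(3),T[:3,2].round(2),c['intrinsics'][0][0])
o=get_obs();print(o['time_s'],o['orientation'],o['wrist_force'])
E
```

```text
scene [-0.428  0.019  0.663] [ 0.84  0.07 -0.53] 482.8808112749571
side [ 0.321 -1.105  0.711] [ 0.14  0.87 -0.47] 518.0702328741246
0.1 [ 9.84659520e-01  1.74485637e-01 -1.07968513e-04 -6.17245086e-04] [ 0.12171844 -0.52296219 -0.14571953]
```

View pics/scene0.png

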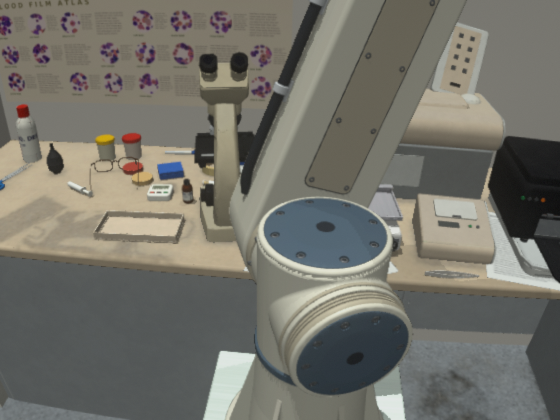

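View pics/side0.png

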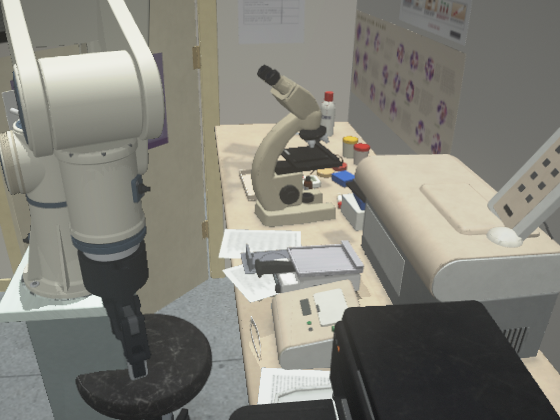

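The scene view shows the tray at (140,227), the timer at (160,191), the bottle at (187,190) and the forceps at about (452,274). The side view shows the rocker at (318,265), the wedge tail at (268,268), and part of the platter behind it near (250,258).

Run:
```python
from h import *
s=dict(np.load('side.npz'));c=dict(np.load('scene.npz'))
print('rocker deck',px2w(s,[(290,250),(355,247),(362,268),(298,276)],.07).round(3))
print('wedge tail, platter',px2w(s,[(258,268),(250,258)],[.06,.03]).round(3))
print('tray top corners',px2w(c,[(108,213),(185,213),(182,241),(96,237)],.02).round(3))
print('bystanders',px2w(c,[(160,191),(187,200),(452,274)],.01).round(3))
bot.reach([.42,-.08,.42],q(0))
for n in('wrist','scene'): 
    w=cam(n,n+'1')
T=np.linalg.inv(cam('wrist')['view']);print(T[:3,3],T[:3,2],get_obs()['time_s'],get_obs()['joint_pos'])
```

```text
rocker deck [[ 0.513 -0.09   0.07 ]
 [ 0.669 -0.095  0.07 ]
 [ 0.66  -0.184  0.07 ]
 [ 0.512 -0.197  0.07 ]]
wedge tail, platter [[ 0.431 -0.141  0.06 ]
 [ 0.422 -0.051  0.03 ]]
tray top corners [[0.529 0.517 0.02 ]
 [0.555 0.324 0.02 ]
 [0.438 0.301 0.02 ]
 [0.426 0.505 0.02 ]]
bystanders [[ 0.67   0.425  0.01 ]
 [ 0.633  0.34   0.01 ]
 [ 0.403 -0.303  0.01 ]]
[ 0.50186091 -0.08065938  0.54588677] [-3.19070576e-01  2.99362828e-04 -9.47730910e-01] 2.3083 [-1.92761184e-01 -9.99925708e-02  1.78372605e+00 -9.14456345e-05
  1.45837840e+00  1.37885981e+00]
```

View pics/wrist1.png

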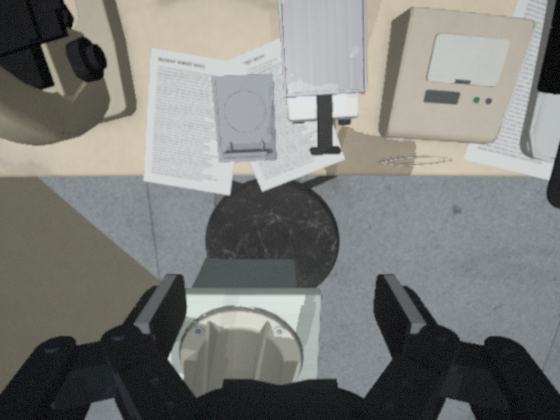

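The wrist view shows the platter at (246,118) with its grip plate at (248,150) and plain edge up. The wedge tail runs (325,95)–(325,152), the platform's near edge is at (325,93) and the forceps are at (415,160). I'll take one closer view.

Run:
```python
from h import *
bot.reach([.50,-.10,.36],q(0))
w=cam('wrist','w2f'); f=w['frame'][:,:,::-1]
im=f[10:290,100:480]; cv2.imwrite('pics/w2.png',cv2.resize(im,None,fx=2.1,fy=2.1,interpolation=cv2.INTER_CUBIC))
print(get_obs()['time_s'])
```

```text
2.85
```

View pics/w2.png

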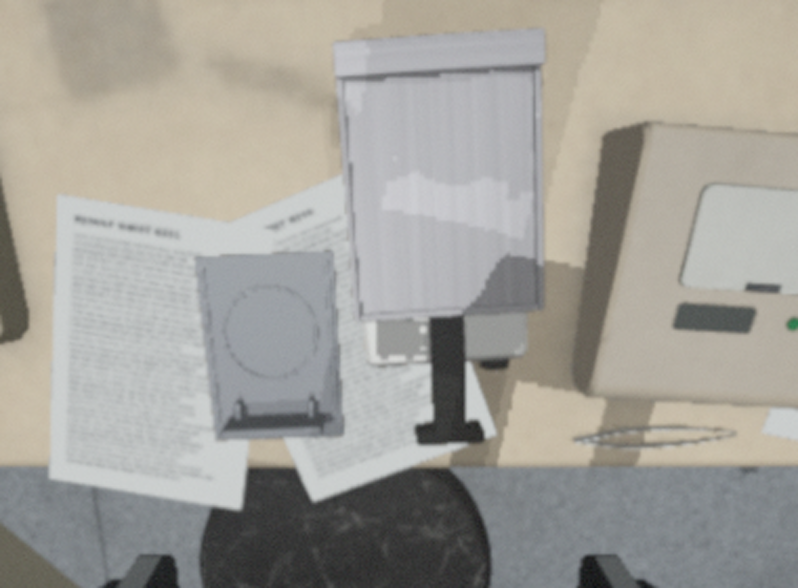

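The platter plate corners are at (197,257), (333,252), (342,432) and (217,438). The platform lip corners are (335,44) and (545,30), and its near corners are (361,318) and (541,310). The ledge front runs (369,363)–(524,356). The wedge crosspiece spans (417–484, 423–442) and its neck is about 433–466 wide.

Run:
```python
from h import *
c=dict(np.load('wrist.npz'))
f=lambda pts,z:px2w(c,np.array(pts)/2.1+[100,10],z).round(4)
pl=f([(197,257),(333,252),(342,432),(217,438)],.004);print('platter\n',pl, pl.mean(0))
a=pl[:2].mean(0)-pl[2:].mean(0);print('len',np.hypot(*a[:2]),'yaw',np.arctan2(a[1],a[0]), 'w',np.linalg.norm(pl[0]-pl[1]),np.linalg.norm(pl[2]-pl[3]))
p=f([(335,44),(545,30),(541,310),(361,318)],[.0805,.0805,.078,.078]);print('plat\n',p,p.mean(0))
a=p[:2].mean(0)-p[2:].mean(0);print('len',np.hypot(*a[:2]),'yaw',np.arctan2(a[1],a[0]),np.arctan2(*(p[1]-p[0])[[0,1]]),np.arctan2(*(p[2]-p[3])[[0,1]]))
print('ledge\n',f([(369,363),(524,356)],.052))
print('wedge\n',f([(417,441),(484,441),(433,400),(466,400),(430,320),(464,320),(417,424),(484,424)],.076))
print(get_obs()['time_s'])
```

```text
platter
 [[ 0.5375  0.0224  0.004 ]
 [ 0.5403 -0.0702  0.004 ]
 [ 0.4112 -0.0742  0.004 ]
 [ 0.4065  0.0182  0.004 ]] [ 0.473875 -0.02595   0.004   ]
len 0.1301146129379786 yaw 0.031515897470114115 w 0.09264232294151524 0.09251945741302206
plat
 [[ 0.655  -0.078   0.0805]
 [ 0.6623 -0.1885  0.0805]
 [ 0.5135 -0.1965  0.078 ]
 [ 0.5086 -0.0906  0.078 ]] [ 0.58485 -0.1384   0.07925]
len 0.14795894700895917 yaw 0.06967025336229071 3.075625162495211 3.0953555652931786
ledge
 [[ 0.475  -0.0949  0.052 ]
 [ 0.4796 -0.1938  0.052 ]]
wedge
 [[ 0.4307 -0.125   0.076 ]
 [ 0.4307 -0.1671  0.076 ]
 [ 0.4576 -0.1344  0.076 ]
 [ 0.4576 -0.1547  0.076 ]
 [ 0.5071 -0.1314  0.076 ]
 [ 0.5071 -0.1516  0.076 ]
 [ 0.442  -0.1248  0.076 ]
 [ 0.442  -0.1665  0.076 ]]
2.85
```

```bash
cat > wig.py <<'E'
from h import *
yaw=.06; U=np.array([np.cos(yaw),np.sin(yaw)]); V=np.array([-U[1],U[0]])
N0=np.array([.4548,-.1447]); Z=.066; r=.075
def pose(s,d):
    p=N0+V*s-U*d; return [*p,Z], q(yaw-.8*s/(r))
def frc():
    f=np.array(get_obs()['wrist_force'][:2])
    return f
E
python3 - <<'E'
from wig import *
hand.move_gripper(.05,20)
bot.reach([*N0,.15],q(yaw)); 
bot.servo_line([*N0,Z],velocity=.12)
print(get_obs()['wrist_force'],get_obs()['time_s'])
hand.move_gripper(.023); o=get_obs()
print(o['wrist_force'],o['gripper_width'],o['grip_force'],o['time_s'])
t=o['time_s']
for i in range(3): 
    bot.servo_line(*pose(0,.001*(i+1)),velocity=.03); o=get_obs(); print(o['time_s'],o['wrist_force'].round(1) if hasattr(o['wrist_force'],'round') else o['wrist_force'])
E
```

```text
[ 0.02268467 -0.08672533 -0.58993396] 5.025
[0.68100182 0.15121307 0.02509027] 0.02332635216428219 0.0 5.4
5.65 [ 0.2  0.3 -0.4]
5.9 [ 0.9  0.1 -0.5]
6.15 [ 0.3  0.3 -1.3]
```

```bash
cat > loop.py <<'E'
from wig import *
import sys
s,d,side,steps,ds,smax,pl=[float(x) for x in sys.argv[1:8]]
log=[];flips=0
for i in range(int(steps)):
    f=frc(); lat=-(f@V)*side; pull=f@U   # resistance to push, to pull
    if (lat>11 or s*side>=smax): 
        side=-side; flips+=1; log.append(f'| s{s*1e3:.0f} d{d*1e3:.1f} lat{lat:.0f} pull{pull:.0f}')
        s+=side*.002 ; 
    else: s+=side*ds
    if pull<pl: d+=.0007
    if pull>9: d-=.0007
    bot.servo_line(*pose(s,d),velocity=.03)
    log.append(f'{s*1e3:.0f},{d*1e3:.1f}:{lat:.0f}/{pull:.0f}')
    if d>.031: break
print(' '.join(log)); print(s,d,side,get_obs()['time_s'],flips)
E
python3 loop.py 0 .003 1 24 .003 .015 5; python3 -c "
from h import *
cam('wrist','w3f');cam('scene','s3')
f=cv2.imread('pics/w3f.png');cv2.imwrite('pics/w3.png',cv2.resize(f,(700,525)))"
```

```text
3,3.7:-0/0 6,4.4:2/2 9,5.1:3/2 12,5.8:3/2 15,6.5:5/3 | s15 d6.5 lat4 pull3 13,7.2:4/3 10,7.2:1/5 7,7.2:0/6 4,7.9:2/3 1,8.6:2/2 -2,9.3:2/3 -5,10.0:2/4 -8,10.7:1/3 -11,10.7:4/6 -14,10.7:5/6 -17,10.7:7/5 | s-17 d10.7 lat7 pull5 -15,10.7:7/5 -12,10.7:-2/5 -9,11.4:0/4 -6,12.1:2/2 -3,12.8:2/3 -0,13.5:2/2 3,14.2:1/3 6,14.9:2/5
0.005999999999999999 0.014899999999999993 1.0 12.15 2
```

View pics/w3.png

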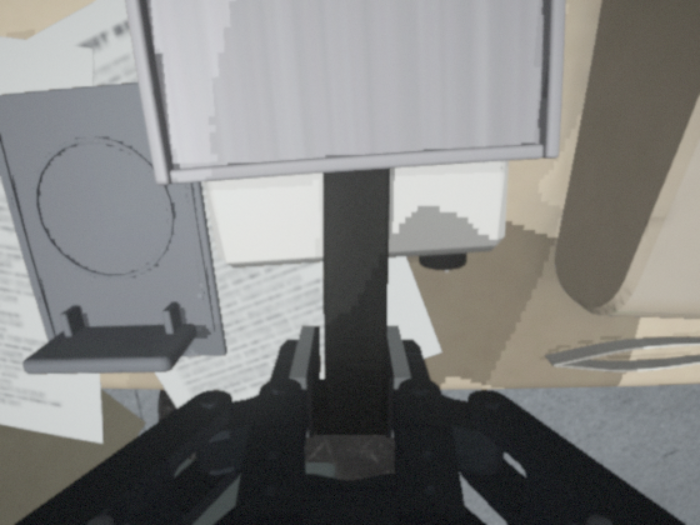

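The wedge is working out, with the fingers caging its neck in front of the crosspiece. The platform's near corners are at (170,180) and (556,157), and its near edge is straight ahead. I'll check for rocker drift and continue.

```bash
python3 -c "
from h import *
c=dict(np.load('wrist.npz'));print(px2w(c,np.array([(170,182),(558,157),(230,265),(504,246)])/1.25,[.077,.077,.052,.052]).round(4))"
python3 loop.py .006 .0149 1 36 .003 .015 5; python3 -c "
from h import *
cam('wrist','w4f')
f=cv2.imread('pics/w4f.png');cv2.imwrite('pics/w4.png',cv2.resize(f,(700,525)))"
```

```text
[[ 0.5075 -0.09    0.077 ]
 [ 0.514  -0.1976  0.077 ]
 [ 0.4746 -0.097   0.052 ]
 [ 0.4813 -0.1949  0.052 ]]
9,14.9:4/5 12,14.9:4/5 15,15.6:5/5 | s15 d15.6 lat4 pull5 13,15.6:4/5 10,15.6:-2/5 7,16.3:-0/5 4,17.0:0/4 1,17.7:-0/4 -2,17.7:1/6 -5,18.4:1/4 -8,19.1:1/5 -11,19.1:1/7 -14,19.1:2/6 -17,19.1:1/6 | s-17 d19.1 lat4 pull5 -15,19.1:4/5 -12,19.8:-0/3 -9,20.5:-0/3 -6,21.2:-1/4 -3,21.9:-1/4 -0,22.6:-1/5 3,23.3:-1/5 6,23.3:-1/6 9,24.0:-1/4 12,24.0:-0/6 15,24.0:1/6 | s15 d24.0 lat2 pull5 13,24.7:2/5 10,24.7:-3/6 7,25.4:-2/5 4,26.1:-1/5 1,26.8:0/5 -2,26.8:0/6 -5,27.5:-1/4 -8,28.2:-1/2 -11,28.9:-1/1 -14,29.6:0/0 -17,30.3:1/-0
-0.017 0.030299999999999983 -1.0 21.25 3
```

View pics/w4.png

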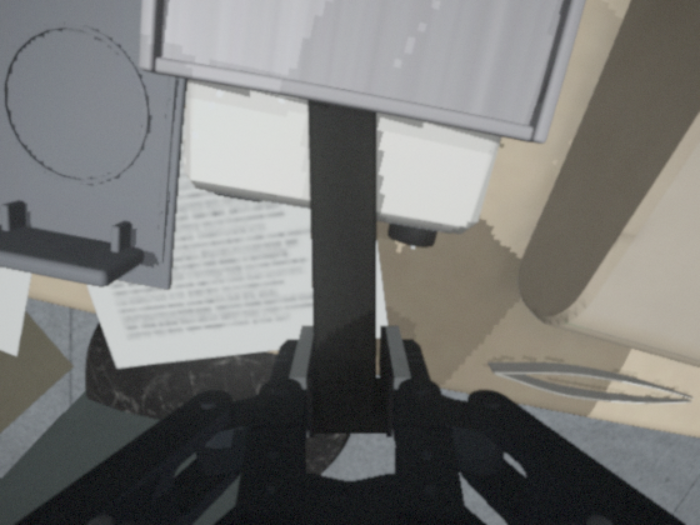

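The pull force fell to zero, so the wedge is loose. The ledge and platform corners are within about 1 mm of where they were. Next I'll grip it, draw it out and carry it round the front to the tray.

Run:
```python
from wig import *
p,o=pose(-.017,.0303); a=yaw+.8*.017/r; p=np.array(p)
p[2]+=.008; bot.servo_line(p,o,velocity=.05)
hand.move_gripper(.015,50); ob=get_obs(); print(ob['gripper_width'],ob['grip_force'],ob['wrist_force'])
p[:2]-=.045*np.array([np.cos(a),np.sin(a)]); bot.servo_line(p,o,velocity=.08); print(get_obs()['wrist_force'])
p[2]=.16; bot.servo_line(p,o,velocity=.15)
c=cam('scene'); print(proj(c,[[.45,.15,.42],[.45,.25,.42],[.45,.30,.42],[.5,.30,.25],[.5,.30,.03],[.45,.3,.03]]).round())
cam('wrist','w5')
print(get_obs()['time_s'],get_obs()['gripper_width'])
bot.reach([.33,.05,.18],q(.5))
bot.reach([.35,.30,.18],q(1.4))
ob=get_obs(); print(ob['time_s'],ob['gripper_width'],ob['wrist_force']); cam('scene','s5')
```

```text
0.018323174633061826 49.33987319469452 [-1.5576812   3.96784629  4.66945393]
[ 0.26572303 -0.04823294 -1.44757041]
[[247.  67.]
 [194.  65.]
 [169.  64.]
 [182. 137.]
 [189. 222.]
 [184. 234.]]
23.3583 0.019113538317340105
25.2583 0.0188070369996704 [-0.0689481  -0.74014733 -0.24317691]
```

View pics/s5.png

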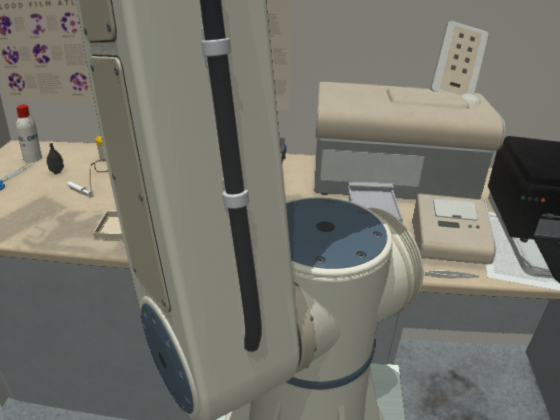

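Run:
```python
from wig import *
yt=np.pi/2+.095; e=np.array([np.cos(yt),np.sin(yt)])
t=np.array([.487,.412])+np.array([-.006,0])+e*(.012-.038); print(t)
bot.reach([*t,.13],q(yt)); print(get_obs()['wrist_force'],get_obs()['time_s'])
bot.servo_line([*t,.05],velocity=.15)
cam('wrist','w6f')
bot.servo_line([*t,.027],velocity=.06); print(get_obs()['wrist_force'])
hand.move_gripper(.032); 
bot.servo_line([*t,.13],velocity=.2)
f=cam('wrist','w7f')['frame'][:,:,::-1]
a=cv2.imread('pics/w6f.png'); cv2.imwrite('pics/w67.png',np.hstack([cv2.resize(a,(400,300)),cv2.resize(f,(400,300))]))
print(get_obs()['time_s'],get_obs()['joint_pos'])
```

```text
[0.48346629 0.38611724]
[-0.64887819  0.17853785 -0.32800641] 26.0167
[-0.27737494 -0.21638024  3.6043266 ]
28.2833 [ 6.71475240e-01  4.74681190e-01  1.74424660e+00 -1.45718932e-06
  9.24879463e-01  5.76444666e-01]
```

View pics/w67.png

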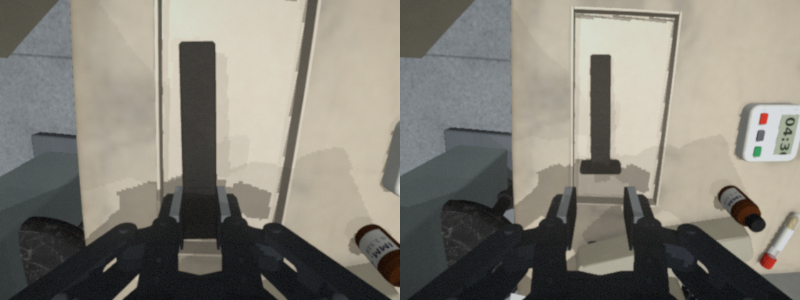

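The wedge lies flat inside the tray: in the right half its crosspiece is at (600,167) and its tip at (600,56), both clear of the walls. Next I'll pick up the platter and stage it over the platform, with the predicted outlines overlaid.

```bash
cat > pl.py <<'E'
from h import *
psi=.06; C=np.array([.585,-.1385,0])
def qt(psi,t): return (R.from_euler('z',psi)*R.from_euler('y',t)*R.from_euler('z',np.pi/2)*R.from_euler('x',np.pi))
def tgt(xf,zf,t,dy=0):
    p=C+R.from_euler('z',psi).apply(np.array([xf,dy,.069+zf])+R.from_euler('y',t).apply([-.118,0,.030]))
    return p, qt(psi,t).as_quat()
def outl(c,img,xf,zf,t,dy=0):
    W=lambda P:C+R.from_euler('z',psi).apply(np.array(P,float))
    rec=W([[-.071,-.052,.069],[.071,-.052,.069],[.071,.052,.069],[-.071,.052,.069]])
    edge=W([[-.075,-.056,.0745],[.075,-.056,.0845],[.075,.056,.0845],[-.075,.056,.0745]])
    pp=W(np.array([xf,dy,.069+zf])+R.from_euler('y',t).apply([[-.134,-.048,.004],[0,-.048,.004],[0,.048,.004],[-.134,.048,.004]]))
    for P,col in((edge,(0,0,255)),(pp,(0,255,0))):
        cv2.polylines(img,[(proj(c,P)*8).round().astype(np.int32)],True,col,1,cv2.LINE_AA,3)
    return img
E
python3 - <<'E'
from pl import *
bot.reach([.34,.28,.2],q(1.5)); bot.reach([.33,.05,.2],q(1.55))
hand.move_gripper(.05,60)
y0=.035; g=[.4739-.051*np.cos(y0),-.026-.051*np.sin(y0)]
Q=qt(y0,0).as_quat()
bot.reach([*g,.10],Q); bot.servo_line([*g,.030],velocity=.12); print(get_obs()['wrist_force'])
hand.move_gripper(.004); o=get_obs(); print(o['gripper_width'],o['grip_force'],o['wrist_force'],o['time_s'])
bot.servo_line([*g,.17],velocity=.15); print(get_obs()['wrist_force'],get_obs()['gripper_width'])
p,Q=tgt(.045,.06,.2); bot.reach(p,Q)
a=(.050,.022,.2); p,Q=tgt(*a); bot.servo_line(p,Q,velocity=.15)
w=cam('wrist'); s=cam('side')
wi=outl(w,w['frame'][:,:,::-1].copy(),*a); si=outl(s,s['frame'][:,:,::-1].copy(),*a)
cv2.imwrite('pics/w8f.png',w['frame'][:,:,::-1]); cv2.imwrite('pics/s8f.png',s['frame'][:,:,::-1])
m=np.vstack([cv2.resize(wi[60:360],(560,300)),cv2.resize(si[210:310,220:400],(540,300),interpolation=2)[:,:].copy() if 0 else cv2.copyMakeBorder(cv2.resize(si[210:310,220:400],(540,300),interpolation=cv2.INTER_CUBIC),0,0,0,20,0)])
cv2.imwrite('pics/m8.png',m); print(get_obs()['time_s'])
E
```

```text
[0.52670403 0.23672853 0.56706313]
0.006994986133816043 59.45341765880585 [-1.70381938  0.2514022   8.26498393] 32.175
[-0.16127213  0.20197334 -1.96877752] 0.007025602490942834
34.4167
```

View pics/m8.png

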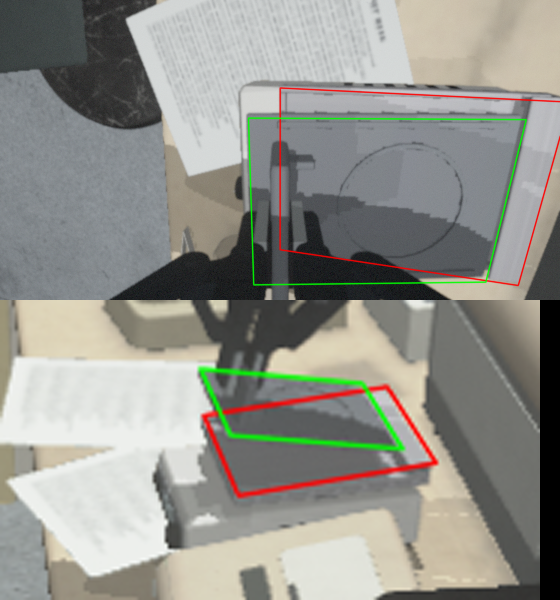

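The platter matches its green outline closely (corners (250,116), (525,120)). The platform's rim matches the red one to 1–2 mm (corner near (282,91)). I'll tuck and lower it in force-checked steps.

Run:
```python
from pl import *
def go(*a,v=.06):
    p,Q=tgt(*a); bot.servo_line(p,Q,velocity=v); f=np.array(get_obs()['wrist_force']); print(a,f.round(1)); return np.abs(f-[0,0,-1.9]).max()<10
ok=all(go(*a) for a in [(.050,.004,.2),(.058,.004,.2),(.063,.003,.2),(.067,.003,.2),(.067,.002,.15),(.067,.002,.10),(.067,.002,.06),(.067,.002,.03),(.067,.0015,.01),(.067,.001,.0)])
print(ok,get_obs()['time_s'])
s=cam('side','s9f'); w=cam('wrist','w9f')
```

```text
(0.05, 0.004, 0.2) [ 0.4  0.3 -1.9]
(0.058, 0.004, 0.2) [ 0.1  0.2 -2. ]
(0.063, 0.003, 0.2) [ 0.7  0.3 -1.1]
(0.067, 0.003, 0.2) [-0.5 -0.2 -1.3]
(0.067, 0.002, 0.15) [ 0.3  0.2 -2.1]
(0.067, 0.002, 0.1) [ 0.8 -1.4 -1.3]
(0.067, 0.002, 0.06) [ 0.3  0.8 -1.9]
(0.067, 0.002, 0.03) [ 0.  -0.8 -1.7]
(0.067, 0.0015, 0.01) [-0.3  0.7 -2. ]
(0.067, 0.001, 0.0) [-0.6  0.2 -2.1]
True 37.1667
```

Run:
```python
from pl import *
for z in (0,-.001,-.002,-.003):
    p,Q=tgt(.067,z,0); bot.servo_line(p,Q,velocity=.03); f=np.array(get_obs()['wrist_force']); print(z,f.round(1))
    if f[2]>1: break
hand.move_gripper(.03); print(get_obs()['wrist_force'])
p[2]+=.10; bot.servo_line(p,Q,velocity=.15)
bot.reach([.46,-.14,.30],q(psi))
w=cam('wrist','w10f'); s=cam('side')
W=w['frame'][:,:,::-1]; S=s['frame'][:,:,::-1]
cv2.imwrite('pics/m10.png',np.vstack([cv2.resize(W[0:200],(784,280),interpolation=cv2.INTER_CUBIC),cv2.copyMakeBorder(cv2.resize(S[215:305,220:400],(640,320),interpolation=cv2.INTER_CUBIC),0,0,0,144,0)])); print(get_obs()['time_s'])
```

```text
0 [-1.5  0.3  5.3]
[ 0.05787425  0.22460407 -0.79766008]
40.15
```

View pics/m10.png

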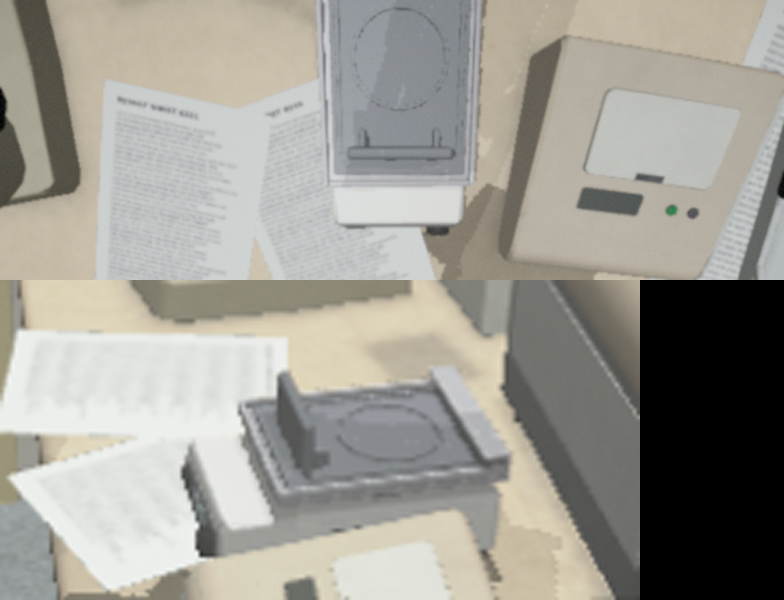

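The platter lies flat inside the rim, with its far edge under the lip at (465,415) and clear gaps at the near and side rims. The gripper is clear of everything.

```bash
python3 -c "
from h import *
print(hand_in())"
```

```text
the job is handed in; nothing more can be done
None
```

The job is handed in at about 40 s on the robot's clock: the wedge is out and lying in the tray, the rocker moved no more than about 1 mm at my mid-job check, and the platter lies flat inside the rim with its far edge under the lip.

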